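Clip the draught plate over the grill's air slot

TASK

Close the grill's air slot: lift the red spring clip until it stays up, slide the steel draught plate by its wooden grip along the rails, under the clip's place, until its front edge rests against the rubber tip of the end stop, then lower the clip by its bar, holding it until its foot bears on the plate (never let it snap down), and let go. Never push hard on the end stop or the clip, and leave the other things on the table where they are.

Things in the scene. Friction and masses are not known exactly. Their poses are not given: they have to be found in the camera images.
- grill: Fixed black steel table-top charcoal grill, 340 x 180 mm; origin at the centre of its underside on the table; x along the slide way (the plate goes in towards +x), y to its left, z up. Its flat aluminium deck (x -180 to +70 mm) is 90 mm above the origin, with a dark air slot at x -65 to +5 mm. Beyond x +70 mm is a grate with a foil-wrapped potato on it.
- rail_mouth (a point): Point on the deck at grill x -40 mm, y 0, where the steel rails begin (axes as the grill). From here the rails run 75 mm towards +x, 7 mm high, inner faces 73 mm apart; before it they flare to about 90 mm over the last 30 mm. At 40 to 75 mm from here lips over both rails leave a gap 7 mm high: the plate cannot be dropped in, only slid in.
- stop: Brass end-stop block on the grill; its frame equals the grill's frame. Its front face is at grill x +48 mm. A screw with a black rubber tip, 11 mm thick, stands out of it towards -x at y 0, 5.5 mm above the deck; its tip lies anywhere from grill x +16 to +40 mm, set anew each time and not measured: find it by feel, pushing slowly. The tip gives 1 mm for 15 N; pushing with over 12 N spoils the setting.
- clip_hinge (a point): Hinge axis of the red spring clip, between two red ears on the grill: grill x +65 mm, y 0, 22 mm above the deck; axes as the grill, the hinge axis along y.
- clip_bar (a point): Centre of the clip's red finger bar, a rod 14 mm thick and 36 mm long along the grill's y. Clip down: at grill x -18 mm, 34 mm above the deck; 83.9 mm from the hinge axis. Pinch it by its two ends from above: it can turn between the fingers as they swing about the hinge. The strip carrying it is 16 mm wide. Axes turn with the clip.
- clip (a joint): Clip angle in rad: 0 down without plate, about 0.08 down on the plate, 1.1 fully up (limit); grows as the bar rises and swings towards grill +x. Over-centre spring: below 0.55 it pulls down (about 4 N at the bar, 6 N at the foot), above 0.55 it pulls up and stays up. Let go while its foot is even 2 mm above the plate it snaps down. Its black foot is at grill x +8 mm when down.
- plate_grip (a point): Centre of the wooden grip on the loose steel draught plate (130 x 70 x 5 mm, about 0.3 kg), lying flat on the table left or right of the grill. x points to the plate's front edge, which goes in first; z up. The grip is an upright block 40 (x) x 12 (y) x 44 mm high; its centre is 27 mm above the plate's underside and 45 mm behind its centre.
- plate_nose (a point): Middle of the plate's front edge, 2.5 mm above its underside, 110 mm ahead of the grip's centre; same axes.
Mind the look-alikes: they are no part of the job. Leave any blue or yellow look-alike of the part that bears plate_grip alone.

How it is judged:
By the outcome, as a careful person would: the job done as asked, in the order asked, and still so for the second after the job is handed in, with the robot touching nothing.
It also fails if it takes over 72 s, if anything falls off the work surface, if the arm or the gripper's body presses on something with over 40 N, if the wrist force passes 120 N, or if a joint passes its speed limit or range.

ROBOT

A 6-joint arm with a two-finger parallel gripper is mounted at the origin on the work surface. World frame = base frame: x ahead of the robot, y to its left, z up, the work surface at z = 0. Lengths are in m, angles in rad, forces in N, time in s.
With the tool pointing down it reaches from about 0.35 to 0.975 m from the base axis. Payload 4.9 kg.
Tool frame: the origin (TCP) lies midway between the tips of the shut fingers; the grasp point (between the pads) lies 19 mm behind it; z points along the fingers, y is the line along which they close (so a half turn about z gives the same grasp; the last joint's range is limited). The gripper opens to 85 mm and grips with 20 to 120 N. Pads are 22 mm wide; open, the fingers measure 114 mm over their backs; the gripper's body (76 mm by 85 mm) begins 54 mm behind the grasp point. The pads swing forward as they close: fully open they stand 13 mm farther back than shut.
Start: joints at [-1.271, 0.053, 1.613, -0, 1.476, -0.119], TCP at [0.254, -0.571, 0.231] pointing down, gripper open.
Joint ranges: [-3.01, 3.01], [-1.01, 2.22], [0.06, 2.58], [-1.02, 4.17], [0.09, 2.62], [-3.14, 3.14]. Speed limits (rad/s): [2.57, 2.57, 3.14, 3.14, 3.14, 3.14].

INTERFACE

Orientations are given as a unit quaternion [w, x, y, z].
In Python, from plant import state, grab_frame, camera_info, job_done, spot_in, masks_of, pinpoint gives the robot as it stands.
- The arm moves only by the shell command python3 -m handwheel 'ROWS' [OPENING]. ROWS is JSON, a list that holds one entry, the list of rows, each a list of 6 numbers: the shift along the world's x, y, z in m, then the turn, a rotation vector about the world's x, y, z in degrees. In form: [[[tx, ty, tz, ax, ay, az], ...]]. A call has 1 to 20 rows; each row shifts and turns the commanded pose from where the row before left it; what a row does not reach is not made up. A row lasts 1/12 s, in which the tool goes at most 41.7 mm and 7.16 degrees, less where a joint would pass 70% of its speed; a pose out of reach is approached as far as the arm can. A call is refused whole if a number of a shift passes 0.0417 or a number of a turn 7.16, either way. A call with a gripper value outside its range is refused whole. OPENING is the opening, from 0 (shut) to 1 (fully open), set as the call begins (- or left out, the last holds). The fingers move at their own pace and stop on an object; the grip force is fixed at half the most. Time passes only in rows, so rows that do not move let the fingers close. It gives the time, the measured TCP pose, the force, the opening and the grip force at its end, in the units of the state.
- state(): the state, without advancing time (a new reading comes with each control period).
- grab_frame(name): name is "scene" or "top" or "wrist"; returns (picture, depth): 480x640x3 uint8, blue, green, red; 480x640 float32, m along the optical axis (not along the pixel's ray), 0 where there is no reading.
- camera_info(name): a dict with "fx", "fy", "cx", "cy" (pixels), "T" (4x4, takes a point from camera to world coordinates). Camera axes: x right, y up, looking along -z (the intrinsics and any distortion apply to the point x, -y, -z); pixel columns grow to the right and rows downward; lengths in m; the calibration is good to about 2 mm. A picture is of the moment at which its call begins: read the wrist's pose just before it. camera_info takes no time and is no camera call; for the wrist camera it gives the pose at the moment of the call.
- job_done(): hands the job in; it is judged then, once.
Trained networks look in the newest picture that a camera, given by its name, has taken for a name from the list of things; names that differ only in an ending like _2 or _b are one class to them, and where a whole thing is asked for, a point or a joint stands for the part that bears it (a point fixed in the world has none). Each returns a list of dicts, best first, with "conf" (0 to 1); they miss things now and then, are a little off and sometimes report something else, mostly with a low value. They report only what shows in the picture. A call takes as long as a camera call. They do not tell look-alikes from the thing itself.
- spot_in(camera, thing): "box" ([left, top, width, height] in pixels, round what is visible of it).
- masks_of(camera, thing): "region" (480x640 bool, what is visible of it) and "box" ([left, top, width, height] in pixels, round what is visible of it).
- pinpoint(camera, thing): "position" ([column, row] in pixels: a listed point, or the origin of a listed thing).
The state is a dict: "time": time; "joint_pos": joint angles; "joint_vel": joint speeds; "joint_efforts": joint torques, N m; "tool_pos": TCP position; "tool_rot": TCP orientation; "contact_force": force on the tool from outside, world axes, zero at the start; "ft_torque": the same for the moment, N m; "gripper_width": opening from 0.0 (shut) to 1.0 (fully open); "grasp_force": force on a finger pad.
Only numpy, scipy, OpenCV 4.12 (cv2) and the standard library are available. Lean on these libraries where they do the work, as an engineer would, in place of code of your own. Each camera call takes 0.05 s, during which the arm holds its last target. There are 200 camera calls.

## Working session

There is one attempt and no reset: what is moved stays moved. The work goes in short steps, Python scripts to look and compute and a shell command to move; the robot and the scene stay as the last step left them, time stands still between calls to the robot, and variables do not carry over. Pictures are saved under pics/ and viewed, at most 10 in all, crops included, and the job is handed in when it is done.

```bash
mkdir -p pics; ls
cat > h.py <<'E'
import numpy as np,cv2
from plant import *
def ray(cam,px):
    c=camera_info(cam);T=np.array(c["T"])
    d=np.array([(px[0]-c["cx"])/c["fx"],-(px[1]-c["cy"])/c["fy"],-1.0])
    return T[:3,3],T[:3,:3]@d
def at_z(cam,px,z):
    o,d=ray(cam,px);return o+d*(z-o[2])/d[2]
def at_d(cam,px,depth):
    o,d=ray(cam,px);return o+d*depth
E
python3 - <<'E'
from h import *
s=state();print(s)
for c in("scene","top"):
    i,d=grab_frame(c);cv2.imwrite(f"pics/{c}1.png",i);np.save(f"pics/{c}1.npy",d)
    ci=camera_info(c);print(c,ci)
    for t in("grill","rail_mouth","clip_hinge","clip_bar","plate_grip","plate_nose","stop"):
        for p in pinpoint(c,t)[:4]:
            x,y=p["position"];xi,yi=int(round(x)),int(round(y))
            dd=d[min(max(yi,0),479),min(max(xi,0),639)]
            print(t,round(p["conf"],2),[round(x,1),round(y,1)],at_d(c,(x,y),dd).round(4))
E
```

```text
pics
{'time': 0.0, 'joint_pos': array([-1.27100911e+00,  5.33297548e-02,  1.61429522e+00,  1.28842701e-05,
        1.47599753e+00, -1.18999628e-01]), 'joint_vel': array([-0.00133553, -0.00117843,  0.00145025, -0.00236479,  0.00131974,
       -0.00221029]), 'joint_efforts': array([ 2.66872294e-04, -3.93675828e+01, -3.70180643e+01, -1.35614528e-04,
        6.97901094e-03,  6.58917321e-08]), 'tool_pos': array([ 0.25397659, -0.57038888,  0.23007909]), 'tool_rot': array([-1.01136189e-03,  9.78156807e-01,  2.07865898e-01, -8.52317788e-05]), 'contact_force': array([ 0.42018583,  0.55245539, -0.41851335]), 'ft_torque': array([0.0546795 , 0.04594145, 0.04292423]), 'grasp_force': 0.0, 'gripper_width': 0.9962889548473698}
scene {'fx': 484.06960435079844, 'fy': 484.06960435079844, 'cx': 322.944348852563, 'cy': 232.24484509487402, 'T': array([[-0.72831464, -0.56468479,  0.38818664,  0.89180183],
       [ 0.6852232 , -0.59587014,  0.41881731,  0.35385941],
       [-0.00519094,  0.57102528,  0.82091607,  0.89527811],
       [ 0.        ,  0.        ,  0.        ,  1.        ]])}
grill 0.75 [293.4, 
[... 860 characters left out ...]
475368,  1.32010065],
       [ 0.        ,  0.        ,  0.        ,  1.        ]])}
grill 0.67 [300.5, 187.4] [ 0.606  -0.0286  0.1228]
rail_mouth 0.9 [297.8, 196.6] [ 0.5895 -0.0213  0.0924]
clip_hinge 0.95 [301.8, 151.0] [ 0.6941 -0.0322  0.1173]
clip_bar 0.53 [301.4, 184.5] [ 0.6115 -0.0308  0.1298]
plate_grip 0.92 [396.1, 274.9] [ 0.4019 -0.266   0.0048]
plate_grip 0.64 [245.1, 302.2] [0.3397 0.1092 0.048 ]
plate_grip 0.59 [474.5, 316.6] [ 0.298  -0.4464  0.0522]
plate_grip 0.59 [334.1, 316.2] [ 0.303  -0.1059  0.0438]
plate_nose 0.92 [465.2, 276.3] [ 0.3962 -0.4403  0.0091]
plate_nose 0.85 [403.7, 228.2] [ 0.5208 -0.2891  0.0018]
plate_nose 0.85 [291.9, 296.0] [ 0.3522 -0.0022  0.0004]
```

View pics/top1.png

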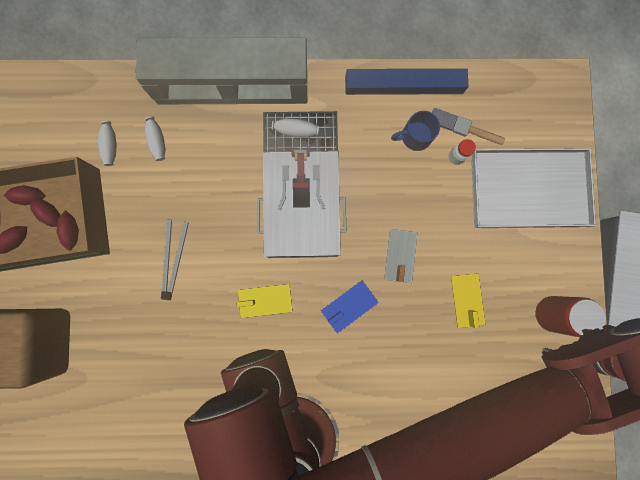

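View pics/scene1.png

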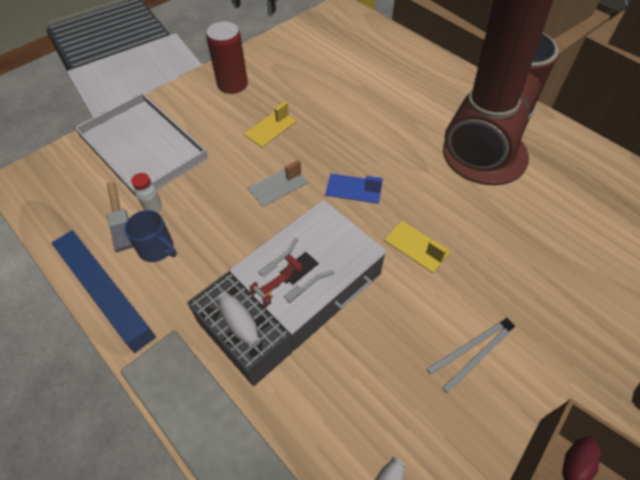

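Run:
```python
from h import *
def cloud(c,d):
    ci=camera_info(c);v,u=np.mgrid[:480,:640];T=np.array(ci["T"])
    P=np.stack([(u-ci["cx"])/ci["fx"]*d,-(v-ci["cy"])/ci["fy"]*d,-d],-1)
    return P@T[:3,:3].T+T[:3,3]
ims=[]
for c in("scene","top"):
    i,d=grab_frame(c);P=cloud(c,d)
    hsv=cv2.cvtColor(i,cv2.COLOR_BGR2HSV)
    grey=(hsv[...,1]<50)&(hsv[...,2]>90)
    def rect(sel,name):
        n,l,st,_=cv2.connectedComponentsWithStats(sel.astype(np.uint8));k=1+np.argmax(st[1:,4]);p=P[l==k]
        r=cv2.minAreaRect((p[:,:2]*1000).astype(np.float32));print(c,name,r,'z',np.median(p[:,2]).round(4),len(p))
    X,Y,Z=P[...,0],P[...,1],P[...,2]
    rect(grey&(abs(Z-.09)<.015)&(abs(X-.6)<.2)&(abs(Y+.03)<.15),'deck')
    rect(grey&(Z<.03)&(abs(X-.46)<.12)&(abs(Y+.275)<.08),'plate')
    s=(Z>.03)&(Z<.07)&(abs(X-.42)<.06)&(abs(Y+.267)<.05)
    print(c,'grip',s.sum(),P[s].mean(0).round(4) if s.any() else '',P[s].min(0),P[s].max(0))
    h=[m for m in masks_of(c,"plate_grip")]
    print([(m["conf"],m["box"]) for m in h])
    for t in("clip_bar","clip_hinge","rail_mouth","plate_grip","plate_nose"):
        z={"clip_bar":.124,"clip_hinge":.112,"rail_mouth":.09,"plate_grip":.027,"plate_nose":.0025}[t]
        print(t,[(round(p["conf"],2),at_z(c,p["position"],z).round(4)[:2]) for p in pinpoint(c,t)[:5]])
    x0,y0=(232,140) if c=="scene" else (360,210)
    ims.append(cv2.resize(i[y0:y0+80,x0:x0+90],(390,350),interpolation=cv2.INTER_CUBIC))
cv2.imwrite("pics/crop1.png",np.hstack(ims))
```

```text
scene deck ((623.5128173828125, -29.129669189453125), (346.3639221191406, 184.26751708984375), 0.3037804365158081) z 0.0889 10307
scene plate ((451.89544677734375, -281.085205078125), (78.05240631103516, 131.6766357421875), 81.67933654785156) z 0.0036 1066
scene grip 141 [ 0.4113 -0.2701  0.0423] [ 0.38906303 -0.28002925  0.03018929] [ 0.43138492 -0.26307729  0.05072031]
[(0.88, [247.8, 161.0, 62.5, 43.0]), (0.64, [383.3, 219.4, 66.5, 49.8]), (0.61, [245.3, 101.6, 50.7, 49.8]), (0.61, [323.0, 174.5, 55.7, 30.9])]
clip_bar [(0.64, array([ 0.613 , -0.0269]))]
clip_hinge [(0.97, array([ 0.6937, -0.0274]))]
rail_mouth [(0.64, array([ 0.59  , -0.0344]))]
plate_grip [(0.9, array([ 0.3958, -0.2799])), (0.85, array([ 0.3037, -0.1028])), (0.79, array([0.3448, 0.1174])), (0.69, array([ 0.2866, -0.4531])), (0.19, array([ 0.6693, -0.0701]))]
plate_nose [(0.81, array([ 0.3672, -0.2   ])), (0.71, array([0.3436, 0.004 ])), (0.57, array([ 0.4033, -0.4472]))]
top deck ((624.2853393554688, -28.243255615234375), (351.5278625488281, 182.4964141845703), 0.37856167554855347) z 0.0916 7935
top plate ((451.
[... 177 characters left out ...]
3095052] [ 0.42569975 -0.26303476  0.05762041]
[(0.98, [322.2, 281.3, 54.9, 51.7]), (0.93, [381.2, 231.3, 36.4, 51.8]), (0.83, [236.6, 286.7, 54.0, 28.9]), (0.62, [453.0, 272.6, 32.8, 53.2]), (0.2, [256.8, 108.9, 89.5, 151.9])]
clip_bar [(0.91, array([ 0.6091, -0.0235]))]
clip_hinge [(0.59, array([ 0.6982, -0.0272]))]
rail_mouth [(0.78, array([ 0.5903, -0.032 ]))]
plate_grip [(0.81, array([ 0.2961, -0.4522])), (0.8, array([0.3412, 0.1094])), (0.76, array([ 0.3031, -0.117 ])), (0.62, array([ 0.4067, -0.2635])), (0.39, array([ 0.7235, -0.0231]))]
plate_nose [(0.98, array([ 0.393 , -0.4426])), (0.94, array([ 0.5225, -0.2903])), (0.66, array([ 0.3624, -0.208 ])), (0.65, array([0.3438, 0.0031]))]
```

View pics/crop1.png

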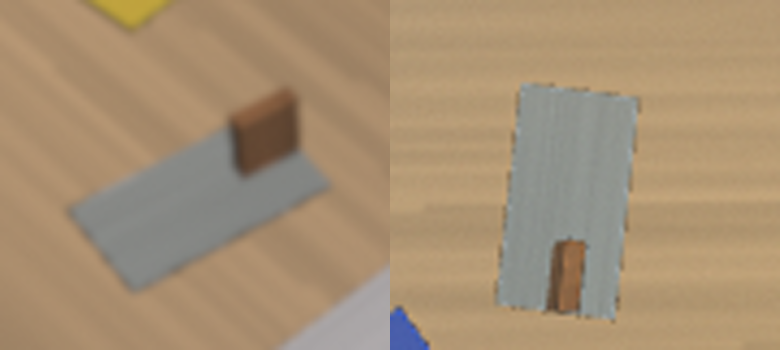

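The draught-plate candidates in the top view are grey steel (400,257), yellow (265,300), yellow (468,300) and blue (350,307). Only the one at (400,257) is bare steel with a brown wooden grip, at (401,273). The crop confirms it. The yellow and blue ones are look-alikes. The pictures also agree on the grill: origin near (0.630, -0.029), yaw about 0.3°, clip down.

```bash
python3 -m handwheel '[[[0.02,0.03,0,0,0,-1.33],[0.02,0.03,0,0,0,-1.33],[0.02,0.03,0,0,0,-1.33],[0.02,0.03,0,0,0,-1.33],[0.02,0.03,0,0,0,-1.33],[0.02,0.03,0,0,0,-1.33],[0.02,0.03,0,0,0,-1.33],[0.02,0.03,0,0,0,-1.33],[0.02,0.03,0,0,0,-1.33],[0.02,0.03,0,0,0,-1.33],[0.02,0.03,0,0,0,-1.33],[0.02,0.03,0,0,0,-1.33],[0.02,0.03,0,0,0,-1.33],[0.02,0.03,0,0,0,-1.33],[0.02,0.03,0,0,0,-1.33],[0.02,0.03,0,0,0,-1.33],[0.02,0.03,0,0,0,-1.33],[0.018,0.031,0,0,0,-1.33],[0,0,0,0,0,0],[0,0,0,0,0,0]]]'
python3 - <<'E'
from h import *
s=state();print(s["tool_pos"],s["tool_rot"])
i,d=grab_frame("wrist");cv2.imwrite("pics/w1.png",i)
print(camera_info("wrist")["T"].round(3))
for t,z in(("clip_bar",.124),("clip_hinge",.112),("rail_mouth",.09)):
    print(t,[(round(p["conf"],2),np.round(p["position"],1),at_z("wrist",p["position"],z).round(4)[:2]) for p in pinpoint("wrist",t)[:2]])
E
```

```text
time: 3.17
tool_pos: [0.6126, -0.0284, 0.2311]
tool_rot: [0.0, 1.0, 0.002, -0.0]
contact_force: [-0.2, -0.0, 0.0]
gripper_width: 1.003
grasp_force: 0.0
[ 0.61260298 -0.0284277   0.23107836] [ 1.06110209e-04  9.99997814e-01  2.07301234e-03 -2.51085679e-04]
[[ 0.002  0.952  0.305  0.69 ]
 [-1.     0.002  0.001 -0.029]
 [ 0.    -0.305  0.952  0.374]
 [ 0.     0.     0.     1.   ]]
clip_bar [(0.75, array([317. , 238.9]), array([ 0.6108, -0.0304]))]
clip_hinge [(0.58, array([314.6, 101.3]), array([ 0.6956, -0.0294])), (0.2, array([316.4, 252.9]), array([ 0.5968, -0.0305]))]
rail_mouth [(0.58, array([314.7, 251.3]), array([ 0.5902, -0.0294]))]
```

View pics/w1.png

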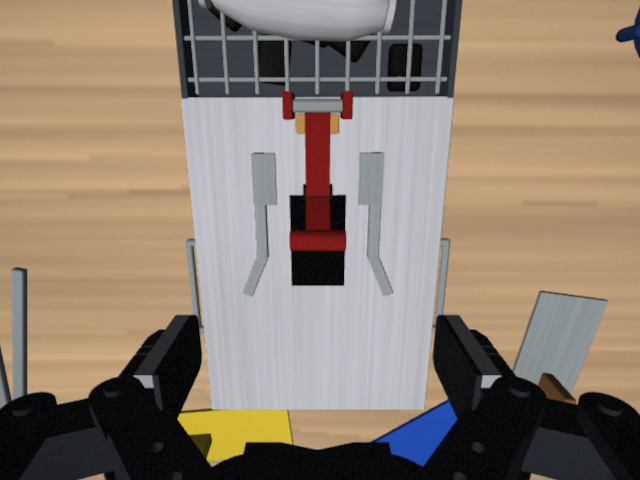

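The wrist view shows the bar at (318,240), the hinge at (317,105), the rails symmetric about column 317, and the slot, open, behind the bar. I'll refine the grill frame from these pixels.

Run:
```python
from h import *
for n,p,z in(("bar",(318,240),.126),("barL",(291,240),.124),("barR",(345,240),.124),("front L",(212,409),.09),("frontR",(426,409),.09),("backL",(182,97),.09),("backR",(453,97),.09),("mouthR in",(367,258),.097),("mouthL in",(267,258),.097),("hingeL",(288,104),.112),("hingeR",(347,104),.112),("lipL in",(276,204),.1),("lipR in",(360,204),.1)):
    print(n,at_z("wrist",p,z).round(4)[:2])
```

```text
bar [ 0.6105 -0.0318]
barL [ 0.6099 -0.0142]
barR [ 0.6098 -0.0494]
front L [0.4477 0.0586]
frontR [ 0.4475 -0.1242]
backL [0.6988 0.0585]
backR [ 0.6987 -0.1216]
mouthR in [ 0.5874 -0.0677]
mouthL in [0.5875 0.0055]
hingeL [ 0.694  -0.0133]
hingeR [ 0.694  -0.0497]
lipL in [ 0.6285 -0.0027]
lipR in [ 0.6284 -0.061 ]
```

```bash
python3 -m handwheel '[[[-0.0004,-0.0007,-0.02,0,0,0],[-0.0004,-0.0007,-0.02,0,0,0],[-0.0004,-0.0006,-0.02,0,0,0],[-0.0004,-0.0006,-0.02,0,0,0],[0,0,-0.02,0,0,0],[0,0,-0.016,0,0,0],[0,0,-0.012,0,0,0],[0,0,0,0,0,0],[0,0,0,0,0,0]]]' 0.7
python3 -m handwheel '[[[0,0,0,0,0,0],[0,0,0,0,0,0],[0,0,0,0,0,0],[0,0,0,0,0,0],[0,0,0,0,0,0],[0,0,0,0,0,0],[0,0,0,0,0,0],[0,0,0,0,0,0]]]' 0.35
```

```text
time: 4.12
tool_pos: [0.6101, -0.0332, 0.103]
tool_rot: [-0.0, 1.0, -0.0, -0.0]
contact_force: [0.1, -0.2, 0.1]
gripper_width: 0.695
grasp_force: 0.0
time: 4.78
tool_pos: [0.6115, -0.0291, 0.1061]
tool_rot: [-0.003, 1.0, 0.001, 0.001]
contact_force: [-2.6, 11.4, 5.2]
gripper_width: 0.403
grasp_force: 59.5
```

```bash
python3 -m handwheel '[[[0,0.0015,0,0,0,0],[0,0.0015,0.001,0,0,0],[0.0008,0,0.0041,0,0,0],[0.0008,0,0.0041,0,0,0],[0.0012,0,0.004,0,0,0],[0.0012,0,0.004,0,0,0],[0.0016,0,0.0039,0,0,0],[0.0016,0,0.0038,0,0,0],[0,0,0,0,0,0]]]'
```

```text
time: 5.53
tool_pos: [0.6169, -0.0289, 0.1269]
tool_rot: [-0.001, 1.0, 0.001, -0.001]
contact_force: [1.3, 3.6, -9.4]
gripper_width: 0.401
grasp_force: 60.6
```

```bash
python3 -m handwheel '[[[0.002,0.001,0.0037,0,0,0],[0.002,0,0.0037,0,0,0],[0.0023,0,0.0035,0,0,0],[0.0024,0,0.0034,0,0,0],[0.0026,0,0.0033,0,0,0],[0.0027,0,0.0032,0,0,0],[0.003,0,0.003,0,0,0],[0.003,0,0.0029,0,0,0],[0.0033,0,0.0026,0,0,0],[0.0033,0,0.0026,0,0,0],[0,0,0,0,0,0]]]'
```

```text
time: 6.45
tool_pos: [0.6457, -0.0287, 0.1615]
tool_rot: [0.0, 1.0, 0.0, 0.001]
contact_force: [-1.2, 1.9, -3.1]
gripper_width: 0.404
grasp_force: 60.6
```

```bash
python3 -m handwheel '[[[0.0035,0,0.0023,0,0,0],[0.0035,0,0.0023,0,0,0],[0.0037,0,0.002,0,0,0],[0.0037,0,0.0019,0,0,0],[0.003,0,0.0013,0,0,0],[0,0,0,0,0,0]]]'
python3 -m handwheel '[[[0,0,0,0,0,0],[0,0,0,0,0,0],[0,0,0,0,0,0],[0,0,0,0,0,0]]]' 0.65
python3 - <<'E'
from h import *
s=state();print(s["tool_pos"])
i,d=grab_frame("scene");cv2.imwrite("pics/s2.png",cv2.resize(i[180:400,150:420],(800,652))[:600])
for c in("scene","wrist"):
    if c=="wrist": grab_frame(c)
    print(c,[(p["conf"],p["position"],at_z(c,p["position"],.19).round(3)) for p in pinpoint(c,"clip_bar")[:2]])
E
```

```text
time: 6.95
tool_pos: [0.6632, -0.0285, 0.171]
tool_rot: [0.0, 1.0, 0.001, 0.001]
contact_force: [-0.8, 1.8, -1.1]
gripper_width: 0.402
grasp_force: 60.6
time: 7.28
tool_pos: [0.6622, -0.0288, 0.1705]
tool_rot: [0.0, 1.0, 0.0, 0.001]
contact_force: [0.2, 0.5, -0.3]
gripper_width: 0.651
grasp_force: 0.0
[ 0.66221049 -0.02884026  0.17054696]
scene [(0.68, [265.6, 258.4], array([ 0.667, -0.034,  0.19 ]))]
wrist [(0.72, [315.7, 336.0], array([ 0.665, -0.028,  0.19 ]))]
```

View pics/s2.png

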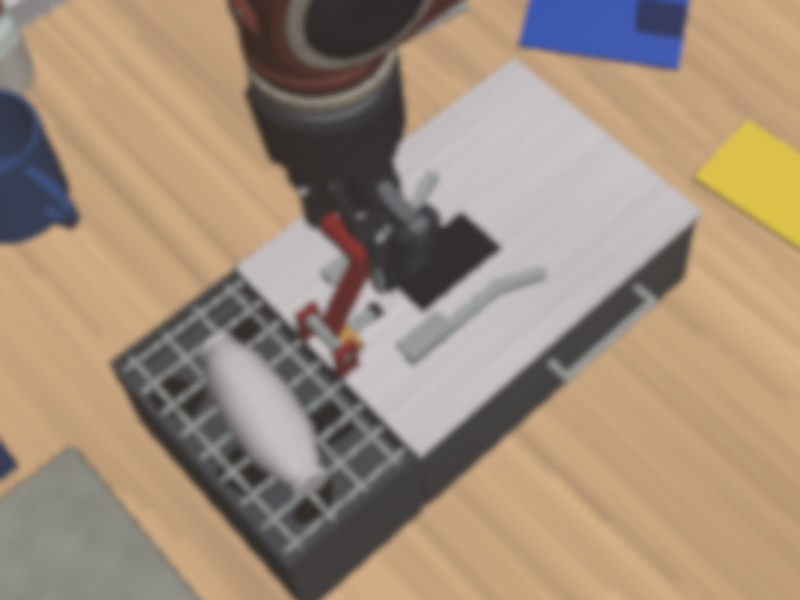

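Scene crop: the clip stands up by itself at (345,245) with the fingers open. Next is the plate.

```bash
python3 -m handwheel '[[[0,0,0.03,0,0,0],[0,0,0.03,0,0,0],[0,0,0.02,0,0,0],[-0.0254,-0.0244,0,0,0,-0.8],[-0.0254,-0.0244,0,0,0,-0.8],[-0.0254,-0.0244,0,0,0,-0.8],[-0.0254,-0.0244,0,0,0,-0.8],[-0.0254,-0.0244,0,0,0,-0.8],[-0.0254,-0.0244,0,0,0,-0.8],[-0.0254,-0.0244,0,0,0,-0.8],[-0.0254,-0.0244,-0.03,0,0,-0.8],[-0.0254,-0.0244,-0.03,0,0,-0.8],[-0.0254,-0.0244,-0.03,0,0,-0.8],[0,0,0,0,0,0],[0,0,0,0,0,0]]]' 0.5
python3 - <<'E'
from h import *
s=state();print(s["tool_pos"],s["tool_rot"])
i,d=grab_frame("wrist");cv2.imwrite("pics/w2.png",i)
for t,z in(("plate_grip",.027),("plate_nose",.0025)):
    print(t,[(round(p["conf"],2),np.round(p["position"],1),at_z("wrist",p["position"],z).round(4)[:2]) for p in pinpoint("wrist",t)[:2]])
hsv=cv2.cvtColor(i,cv2.COLOR_BGR2HSV)
ci=camera_info("wrist");v,u=np.mgrid[:480,:640];T=np.array(ci["T"])
P=np.stack([(u-ci["cx"])/ci["fx"]*d,-(v-ci["cy"])/ci["fy"]*d,-d],-1)@T[:3,:3].T+T[:3,3]
def rect(m,n):
    p=P[m];print(n,cv2.minAreaRect((p[:,:2]*1000).astype(np.float32)),p.mean(0).round(4),len(p))
near=(abs(P[...,0]-.45)<.11)&(abs(P[...,1]+.28)<.07)&(d>0)
rect(near&(P[...,2]>.044)&(P[...,2]<.056),"griptop")
rect(near&(hsv[...,1]<50)&(P[...,2]<.015),"plate")
E
```

```text
time: 8.73
tool_pos: [0.4134, -0.2653, 0.1668]
tool_rot: [-0.001, 0.997, -0.071, -0.001]
contact_force: [0.6, 0.1, 0.7]
gripper_width: 0.503
grasp_force: 0.0
[ 0.41340733 -0.26532632  0.16677774] [-0.00119729  0.9974884  -0.0708065  -0.0013765 ]
plate_grip [(0.81, array([326.6, 232.7]), array([ 0.4079, -0.2718])), (0.61, array([148.7, 381.5]), array([ 0.2998, -0.1073]))]
plate_nose [(0.95, array([333.4,  72.7]), array([ 0.5187, -0.2919])), (0.84, array([ 24.5, 330.3]), array([0.3496, 0.0004]))]
griptop ((410.3104248046875, -273.5143127441406), (11.665177345275879, 40.276695251464844), 82.24853515625) [ 0.412  -0.2735  0.0527] 1012
plate ((426.57012939453125, -273.01666259765625), (84.07830047607422, 194.18719482421875), 75.5467529296875) [ 0.4615 -0.2805  0.0095] 15521
```

View pics/w2.png

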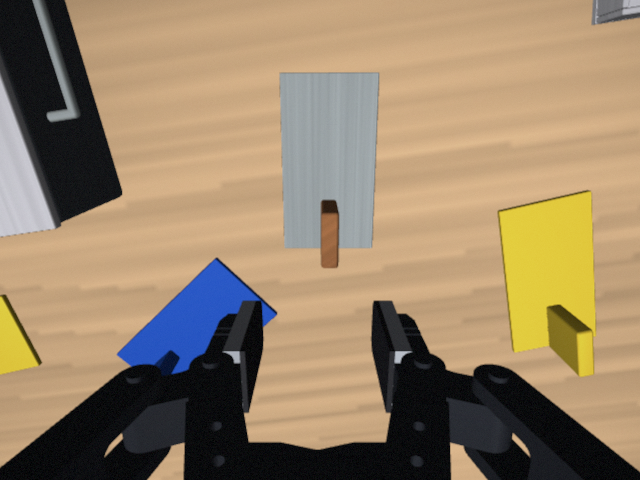

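Wrist view: the steel plate's front edge is at (330,73) and its wooden grip top near (329,235), in line with the fingers. The blue one is off to the lower left, clear of the fingers.

```bash
python3 -m handwheel '[[[-0.002,-0.004,-0.025,0,0,0],[-0.002,-0.0038,-0.025,0,0,0],[0,0,-0.025,0,0,0],[0,0,-0.025,0,0,0],[0,0,-0.025,0,0,0],[0,0,-0.015,0,0,0],[0,0,-0.01,0,0,0],[0,0,0,0,0,0],[0,0,0,0,0,0],[0,0,0,0,0,0]]]' 0.5
python3 -m handwheel '[[[0,0,0,0,0,0],[0,0,0,0,0,0],[0,0,0,0,0,0],[0,0,0,0,0,0],[0,0,0,0,0,0],[0,0,0,0,0,0],[0,0,0,0,0,0]]]' 0.05
```

```text
time: 9.72
tool_pos: [0.4129, -0.2739, 0.0207]
tool_rot: [0.001, 0.998, -0.069, 0.001]
contact_force: [0.3, 0.5, -0.1]
gripper_width: 0.499
grasp_force: 0.0
time: 10.3
tool_pos: [0.4122, -0.2737, 0.0202]
tool_rot: [0.001, 0.998, -0.069, 0.001]
contact_force: [-0.2, 1.5, 6.6]
gripper_width: 0.132
grasp_force: 60.4
```

```bash
python3 -m handwheel '[[[0,0,0.015,0,0,0],[0,0,0.025,0,0,0],[0,0,0.03,0,0,0],[0,0,0.03,0,0,0],[0,0,0.03,0,0,0],[0.002,0.0244,0,0,0,0.83],[0.002,0.0244,0,0,0,0.83],[0.002,0.0244,0,0,0,0.83],[0.002,0.0244,0,0,0,0.83],[0.002,0.0244,0,0,0,0.83],[0.002,0.0244,0,0,0,0.83],[0.002,0.0244,0,0,0,0.83],[0.002,0.0244,0,0,0,0.83],[0.002,0.0244,0,0,0,0.83],[0.002,0.0244,0,0,0,0.83],[0,0,0,0,0,0],[0,0,0,0,0,0],[0,0,0,0,0,0]]]'
python3 - <<'E'
from h import *
s=state();print(s["tool_pos"],s["tool_rot"])
i,d=grab_frame("wrist");cv2.imwrite("pics/w3.png",i)
for t,z in(("plate_nose",.1325),("rail_mouth",.09)):
    print(t,[(round(p["conf"],2),np.round(p["position"],1),at_z("wrist",p["position"],z).round(4)[:2]) for p in pinpoint("wrist",t)[:2]])
ci=camera_info("wrist");v,u=np.mgrid[:480,:640];T=np.array(ci["T"])
P=np.stack([(u-ci["cx"])/ci["fx"]*d,-(v-ci["cy"])/ci["fy"]*d,-d],-1)@T[:3,:3].T+T[:3,3]
for c in range(290,350,10): # heights along plate
    pass
m=(P[...,2]>.115)&(P[...,2]<.15)&(P[...,0]>.44)&(P[...,0]<.6)&(abs(P[...,1]+.03)<.05)&(d>0)
p=P[m];print(len(p),cv2.minAreaRect((p[:,:2]*1000).astype(np.float32)))
A=np.c_[p,np.ones(len(p))];print(np.linalg.lstsq(np.c_[p[:,:2],np.ones(len(p))],p[:,2],rcond=None)[0], p[:,2].mean())
E
```

```text
time: 11.8
tool_pos: [0.4306, -0.0292, 0.148]
tool_rot: [0.0, 1.0, 0.003, -0.001]
contact_force: [0.2, -0.4, -4.0]
gripper_width: 0.128
grasp_force: 59.5
[ 0.43064659 -0.02923067  0.14799108] [ 9.94826800e-05  9.99994500e-01  3.20696434e-03 -8.39927046e-04]
plate_nose [(0.83, array([529. , 305.2]), array([ 0.4287, -0.1222]))]
rail_mouth []
44494 ((487.49346923828125, -29.372215270996094), (95.07318115234375, 70.50305938720703), 0.11134988814592361)
[-0.00921391  0.00023928  0.13815903] 0.13362287964997685
```

View pics/w3.png

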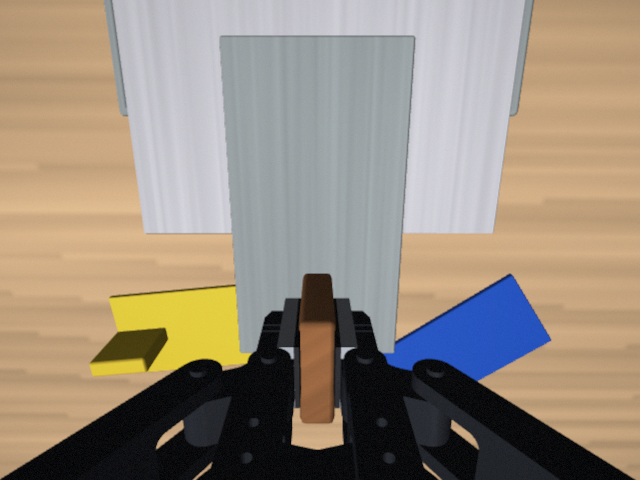

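The view shows the plate held straight, front edge at (318,37), centred on the deck (corners (147,233) and (494,233)), with the nose still short of the flare. I'll lower it now.

```bash
python3 -m handwheel '[[[0,-0.0005,-0.01,0,0,0],[0,0,-0.01,0,0,0],[0,0,-0.008,0,0,0],[0,0,-0.005,0,0,0],[0,0,-0.003,0,0,0],[0,0,-0.001,0,0,0],[0,0,0,0,0,0],[0,0,0,0,0,0]]]'
```

```text
time: 12.62
tool_pos: [0.4316, -0.0296, 0.1122]
tool_rot: [0.0, 1.0, 0.003, 0.0]
contact_force: [0.1, 0.1, -2.5]
gripper_width: 0.13
grasp_force: 59.6
```

```bash
python3 -m handwheel '[[[0,0,-0.0007,0,0,0],[0,0,-0.0007,0,0,0],[0,0,0,0,0,0]]]'; python3 -m handwheel '[[[0,0,-0.0005,0,0,0],[0,0,-0.0005,0,0,0],[0,0,0,0,0,0]]]'
```

```text
time: 12.87
tool_pos: [0.4315, -0.0296, 0.1106]
tool_rot: [0.0, 1.0, 0.003, 0.0]
contact_force: [0.4, -0.6, -3.1]
gripper_width: 0.13
grasp_force: 59.6
time: 13.12
tool_pos: [0.4315, -0.0296, 0.1102]
tool_rot: [0.0, 1.0, 0.003, 0.0]
contact_force: [-3.8, -0.1, 3.3]
gripper_width: 0.132
grasp_force: 60.5
```

```bash
python3 -m handwheel '[[[0.004,0,0.0003,0,0,0],[0.005,0,0,0,0,0],[0.005,0,0,0,0,0],[0.005,0,0,0,0,0],[0.005,0,0,0,0,0],[0.005,0,0,0,0,0],[0.005,0,0,0,0,0],[0.005,0,0,0,0,0],[0.005,0,0,0,0,0],[0.004,0,0,0,0,0],[0,0,0,0,0,0]]]'
```

```text
time: 14.03
tool_pos: [0.4808, -0.0298, 0.1102]
tool_rot: [0.0, 1.0, 0.003, 0.001]
contact_force: [0.7, -0.7, 2.4]
gripper_width: 0.128
grasp_force: 60.4
```

```bash
python3 -m handwheel '[[[0.003,0,0,0,0,0],[0.003,0,0,0,0,0],[0.003,0,0,0,0,0],[0.003,0,0,0,0,0],[0.003,0,0,0,0,0],[0.003,0,0,0,0,0],[0.003,0,0,0,0,0],[0,0,0,0,0,0]]]'; python3 -m handwheel '[[[0.003,0,0,0,0,0],[0.003,0,0,0,0,0],[0.003,0,0,0,0,0],[0.003,0,0,0,0,0],[0,0,0,0,0,0]]]'
```

```text
time: 14.7
tool_pos: [0.501, -0.0297, 0.1102]
tool_rot: [0.0, 1.0, 0.003, 0.0]
contact_force: [-2.2, -0.7, 3.3]
gripper_width: 0.127
grasp_force: 60.7
time: 15.12
tool_pos: [0.5128, -0.0297, 0.1102]
tool_rot: [0.0, 1.0, 0.003, 0.0]
contact_force: [-3.9, 0.2, 4.5]
gripper_width: 0.13
grasp_force: 60.9
```

```bash
python3 -m handwheel '[[[0.002,0,0.0003,0,0,0],[0.003,0,0,0,0,0],[0.003,0,0,0,0,0],[0.003,0,0,0,0,0],[0.002,0,0,0,0,0],[0.001,0,0,0,0,0],[0,0,0,0,0,0]]]'; python3 -m handwheel '[[[0.0015,0,0,0,0,0],[0.0015,0,0,0,0,0],[0.0015,0,0,0,0,0],[0.0015,0,0,0,0,0],[0,0,0,0,0,0]]]'
```

```text
time: 15.7
tool_pos: [0.5262, -0.0296, 0.1102]
tool_rot: [0.0, 1.0, 0.003, -0.0]
contact_force: [-4.5, 0.2, 4.8]
gripper_width: 0.13
grasp_force: 60.7
time: 16.12
tool_pos: [0.5323, -0.0296, 0.1102]
tool_rot: [0.0, 1.0, 0.003, -0.0]
contact_force: [-5.2, 0.9, 5.2]
gripper_width: 0.128
grasp_force: 60.8
```

```bash
python3 -m handwheel '[[[0,0,0.0004,0,0,0],[0.001,0,0.0004,0,0,0],[0.001,0,0,0,0,0],[0,0,0,0,0,0]]]'; python3 -m handwheel '[[[0.001,0,0,0,0,0],[0.001,0,0,0,0,0],[0.001,0,0,0,0,0],[0.001,0,0,0,0,0],[0,0,0,0,0,0]]]'
```

```text
time: 16.45
tool_pos: [0.5344, -0.0295, 0.1103]
tool_rot: [-0.0, 1.0, 0.003, 0.0]
contact_force: [-1.0, 0.3, -1.1]
gripper_width: 0.13
grasp_force: 60.0
time: 16.87
tool_pos: [0.5385, -0.0295, 0.1106]
tool_rot: [-0.0, 1.0, 0.003, 0.0]
contact_force: [-0.0, 1.0, -2.7]
gripper_width: 0.133
grasp_force: 59.6
```

```bash
python3 -m handwheel '[[[0.0005,0,0,0,0,0],[0.0005,0,0,0,0,0],[0.0005,0,0,0,0,0],[0.0005,0,0,0,0,0],[0,0,0,0,0,0]]]'
```

```text
time: 17.28
tool_pos: [0.5404, -0.0296, 0.1107]
tool_rot: [-0.0, 1.0, 0.003, -0.0]
contact_force: [-0.4, 0.5, -4.0]
gripper_width: 0.131
grasp_force: 59.5
```

Run:
```python
from h import *
for k in range(3): print(state()["contact_force"].round(2))
i,d=grab_frame("wrist");cv2.imwrite("pics/w4.png",i)
```

```text
[-0.38  0.55 -3.97]
[-0.38  0.55 -3.97]
[-0.38  0.55 -3.97]
```

View pics/w4.png

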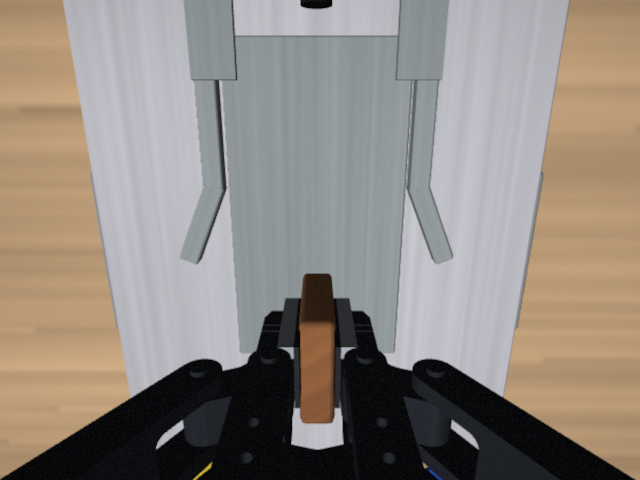

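The wrist view shows the plate under both lips, front edge at row 37, and the black rubber tip ahead at (316,6). I can estimate the gap from these.

Run:
```python
from h import *
print(at_z("wrist",(316,37),.095),at_z("wrist",(316,8),.0955),at_z("wrist",(316,8),.09),at_z("wrist",(195,80),.1),at_z("wrist",(442,80),.1))
```

```text
[ 0.64331818 -0.02860719  0.095     ] [ 0.65235988 -0.0285599   0.0955    ] [ 0.65355671 -0.02854151  0.09      ] [0.62845377 0.01429147 0.1       ] [ 0.6289807  -0.07345752  0.1       ]
```

```bash
python3 -m handwheel '[[[0.001,0,0,0,0,0],[0.001,0,0,0,0,0],[0.001,0,0,0,0,0],[0.001,0,0,0,0,0],[0.0005,0,0,0,0,0],[0.0005,0,0,0,0,0],[0,0,0,0,0,0]]]'
```

```text
time: 17.92
tool_pos: [0.5454, -0.0296, 0.1108]
tool_rot: [0.0, 1.0, 0.003, 0.0]
contact_force: [0.3, -0.3, -3.0]
gripper_width: 0.125
grasp_force: 59.5
```

```bash
python3 -m handwheel '[[[0.0005,0,0,0,0,0],[0.0005,0,0,0,0,0],[0.0005,0,0,0,0,0],[0,0,0,0,0,0]]]'
```

```text
time: 18.25
tool_pos: [0.5469, -0.0296, 0.1109]
tool_rot: [-0.0, 1.0, 0.003, 0.0]
contact_force: [-0.3, -0.5, -3.2]
gripper_width: 0.132
grasp_force: 59.5
```

```bash
python3 -m handwheel '[[[0.0005,0,0,0,0,0],[0.0005,0,0,0,0,0],[0,0,0,0,0,0]]]'
```

```text
time: 18.5
tool_pos: [0.5479, -0.0296, 0.1109]
tool_rot: [-0.0, 1.0, 0.003, 0.0]
contact_force: [-0.4, -0.4, -3.5]
gripper_width: 0.132
grasp_force: 59.5
```

```bash
python3 -m handwheel '[[[0.0005,0,0,0,0,0],[0.0005,0,0,0,0,0],[0,0,0,0,0,0]]]'
```

```text
time: 18.75
tool_pos: [0.5489, -0.0296, 0.1109]
tool_rot: [-0.0, 1.0, 0.003, 0.0]
contact_force: [0.3, 0.6, -4.0]
gripper_width: 0.129
grasp_force: 59.5
```

```bash
python3 -m handwheel '[[[0.0005,0,0,0,0,0],[0.0005,0,0,0,0,0],[0,0,0,0,0,0]]]'
```

```text
time: 19.0
tool_pos: [0.5497, -0.0296, 0.1108]
tool_rot: [0.0, 1.0, 0.003, -0.0]
contact_force: [-1.0, -0.6, -2.9]
gripper_width: 0.131
grasp_force: 59.6
```

```bash
python3 -m handwheel '[[[0.0003,0,0,0,0,0],[0.0003,0,0,0,0,0],[0,0,0,0,0,0]]]'
```

```text
time: 19.25
tool_pos: [0.55, -0.0296, 0.1108]
tool_rot: [-0.0, 1.0, 0.003, -0.001]
contact_force: [-2.9, 0.5, -2.9]
gripper_width: 0.13
grasp_force: 59.7
```

```bash
python3 -m handwheel '[[[0.0003,0,0,0,0,0],[0.0003,0,0,0,0,0],[0,0,0,0,0,0]]]'
```

```text
time: 19.5
tool_pos: [0.5503, -0.0296, 0.1107]
tool_rot: [-0.0, 1.0, 0.003, -0.001]
contact_force: [-5.9, -1.2, 0.2]
gripper_width: 0.134
grasp_force: 59.9
```

Contact with the rubber tip at TCP x of about 0.5497. I'll ease to a light touch, set the plate down flat and open.

```bash
python3 -m handwheel '[[[-0.0003,0,-0.0004,0,0,0],[-0.0002,0,-0.0004,0,0,0],[0,0,0,0,0,0],[0,0,0,0,0,0]]]'
```

```text
time: 19.83
tool_pos: [0.5502, -0.0296, 0.1104]
tool_rot: [0.0, 1.0, 0.003, -0.0]
contact_force: [-5.9, -0.5, 1.2]
gripper_width: 0.127
grasp_force: 60.2
```

```bash
python3 -m handwheel '[[[0,0,0,0,0,0],[0,0,0,0,0,0],[0,0,0,0,0,0],[0,0,0,0,0,0]]]' 0.4
python3 - <<'E'
from h import *
i,d=grab_frame("wrist");cv2.imwrite("pics/w5.png",i)
E
```

```text
time: 20.17
tool_pos: [0.5514, -0.0297, 0.1108]
tool_rot: [0.0, 1.0, 0.003, 0.001]
contact_force: [-0.2, 0.3, 0.4]
gripper_width: 0.399
grasp_force: 0.0
```

View pics/w5.png

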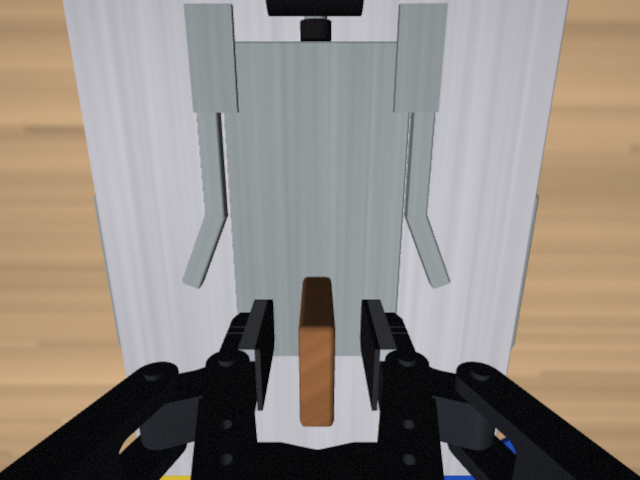

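The plate's front edge at row 42 meets the rubber tip at (316,42), and the plate lies free of the fingers. Now the clip.

```bash
python3 -m handwheel '[[[0,0,0.02,0,0,0],[0,0,0.04,0,0,0],[0,0,0.04,0,0,0],[0,0,0.04,0,0,0],[0.0231,0.0002,0,0,0,0],[0.0231,0.0002,0,0,0,0],[0.0231,0.0002,0,0,0,0],[0.0231,0.0002,0,0,0,0],[0.0231,0.0002,0,0,0,0],[0,0,0,0,0,0],[0,0,0,0,0,0]]]' 0.65
python3 - <<'E'
from h import *
s=state();print(s["tool_pos"])
i,d=grab_frame("wrist")
print([(p["conf"],p["position"],at_z("wrist",p["position"],.1915).round(4)) for p in pinpoint("wrist","clip_bar")[:2]])
E
```

```text
time: 21.13
tool_pos: [0.6665, -0.0286, 0.2494]
tool_rot: [-0.0, 1.0, 0.003, -0.0]
contact_force: [-0.9, -0.8, -0.8]
gripper_width: 0.654
grasp_force: 0.0
[ 0.6665198  -0.02861291  0.24938306]
[(0.69, [316.1, 262.1], array([ 0.6668, -0.0281,  0.1915]))]
```

Bar at x 0.667, as expected. I'll descend and pinch.

```bash
python3 -m handwheel '[[[0,0,-0.02,0,0,0],[0,0,-0.02,0,0,0],[0,0,-0.015,0,0,0],[0,0,-0.012,0,0,0],[0,0,-0.01,0,0,0],[0,0,0,0,0,0],[0,0,0,0,0,0]]]'; python3 -m handwheel '[[[0,0,0,0,0,0],[0,0,0,0,0,0],[0,0,0,0,0,0],[0,0,0,0,0,0],[0,0,0,0,0,0],[0,0,0,0,0,0]]]' 0.35
```

```text
time: 21.82
tool_pos: [0.6657, -0.0286, 0.1727]
tool_rot: [-0.0, 1.0, 0.003, -0.0]
contact_force: [1.3, 0.0, 0.6]
gripper_width: 0.649
grasp_force: 0.0
time: 22.32
tool_pos: [0.6668, -0.0285, 0.1749]
tool_rot: [0.0, 1.0, 0.003, 0.001]
contact_force: [-1.5, 0.9, 6.6]
gripper_width: 0.406
grasp_force: 60.8
```

```bash
python3 -m handwheel '[[[-0.0039,0,-0.0015,0,0,0],[-0.0039,0,-0.0015,0,0,0],[-0.0037,0,-0.0019,0,0,0],[-0.0037,0,-0.002,0,0,0],[-0.0035,0,-0.0023,0,0,0],[-0.0035,0,-0.0023,0,0,0],[-0.0033,0,-0.0026,0,0,0],[-0.0033,0,-0.0026,0,0,0],[0,0,0,0,0,0]]]'
```

```text
time: 23.07
tool_pos: [0.6399, -0.0287, 0.1606]
tool_rot: [0.0, 1.0, 0.003, 0.004]
contact_force: [-0.5, 1.5, 12.1]
gripper_width: 0.409
grasp_force: 63.3
```

```bash
python3 -m handwheel '[[[-0.003,0,-0.0029,0,0,0],[-0.003,0,-0.003,0,0,0],[-0.0026,0,-0.0032,0,0,0],[-0.0027,0,-0.0033,0,0,0],[-0.0023,0,-0.0034,0,0,0],[-0.0024,0,-0.0035,0,0,0],[-0.002,0,-0.0037,0,0,0],[-0.002,0,-0.0037,0,0,0],[0,0,0,0,0,0]]]'
```

```text
time: 23.82
tool_pos: [0.6169, -0.0288, 0.1303]
tool_rot: [0.0, 1.0, 0.003, 0.0]
contact_force: [-4.7, -0.1, 5.0]
gripper_width: 0.404
grasp_force: 67.8
```

```bash
python3 -m handwheel '[[[-0.0021,0,-0.0038,0,0,0],[-0.0021,0,-0.0039,0,0,0],[-0.0013,0,-0.004,0,0,0],[-0.001,0,-0.0025,0,0,0],[0,0,0,0,0,0],[0,0,0,0,0,0]]]'
```

```text
time: 24.32
tool_pos: [0.611, -0.0289, 0.1154]
tool_rot: [0.0, 1.0, 0.003, 0.0]
contact_force: [-0.6, -0.5, 2.4]
gripper_width: 0.407
grasp_force: 68.5
```

```bash
python3 -m handwheel '[[[-0.0001,0,-0.0005,0,0,0],[-0.0002,0,-0.0005,0,0,0],[-0.0001,0,-0.0005,0,0,0],[0,0,0,0,0,0],[0,0,0,0,0,0]]]'
```

```text
time: 24.73
tool_pos: [0.6106, -0.0288, 0.114]
tool_rot: [0.0, 1.0, 0.003, 0.0]
contact_force: [1.0, -1.8, 1.1]
gripper_width: 0.402
grasp_force: 68.6
```

```bash
python3 -m handwheel '[[[-0.0001,0,-0.0005,0,0,0],[-0.0001,0,-0.0005,0,0,0],[0,0,0,0,0,0],[0,0,0,0,0,0]]]'
```

```text
time: 25.07
tool_pos: [0.6103, -0.0288, 0.1131]
tool_rot: [0.0, 1.0, 0.003, 0.0]
contact_force: [0.9, -1.9, 2.3]
gripper_width: 0.399
grasp_force: 68.7
```

```bash
python3 -m handwheel '[[[-0.0001,0,-0.0005,0,0,0],[-0.0001,0,-0.0005,0,0,0],[0,0,0,0,0,0],[0,0,0,0,0,0]]]'
```

```text
time: 25.4
tool_pos: [0.6099, -0.0288, 0.1117]
tool_rot: [0.0, 1.0, 0.003, -0.0]
contact_force: [0.0, -3.2, 2.1]
gripper_width: 0.404
grasp_force: 68.7
```

```bash
python3 -m handwheel '[[[-0.0001,0,-0.0005,0,0,0],[-0.0001,0,-0.0005,0,0,0],[0,0,0,0,0,0],[0,0,0,0,0,0]]]'
```

```text
time: 25.73
tool_pos: [0.6097, -0.0287, 0.111]
tool_rot: [0.0, 1.0, 0.003, -0.0]
contact_force: [-1.0, -4.0, 3.1]
gripper_width: 0.408
grasp_force: 68.8
```

```bash
python3 -m handwheel '[[[0,0,-0.0005,0,0,0],[0,0,-0.0005,0,0,0],[0,0,0,0,0,0],[0,0,0,0,0,0]]]'
```

```text
time: 26.07
tool_pos: [0.6093, -0.0287, 0.1096]
tool_rot: [0.0, 1.0, 0.003, -0.001]
contact_force: [-1.8, -4.3, 1.6]
gripper_width: 0.403
grasp_force: 68.9
```

```bash
python3 -m handwheel '[[[0,-0.0004,-0.0005,0,0,0],[0,-0.0004,-0.0005,0,0,0],[0,0,0,0,0,0],[0,0,0,0,0,0]]]'
```

```text
time: 26.4
tool_pos: [0.6091, -0.0288, 0.1086]
tool_rot: [-0.001, 1.0, 0.003, -0.001]
contact_force: [-5.1, 0.2, 3.0]
gripper_width: 0.405
grasp_force: 69.0
```

```bash
python3 -m handwheel '[[[0,0,-0.0005,0,0,0],[0,0,-0.0005,0,0,0],[0,0,0,0,0,0],[0,0,0,0,0,0]]]'
python3 - <<'E'
from h import *
i,d=grab_frame("scene")
print([(p["conf"],np.round(p["position"],1)) for p in pinpoint("scene","clip_bar")[:2]])
a=i[225:315,220:340];cv2.imwrite("pics/s6.png",cv2.resize(a,(800,600),interpolation=cv2.INTER_CUBIC))
E
```

```text
time: 26.73
tool_pos: [0.609, -0.0288, 0.1077]
tool_rot: [-0.0, 1.0, 0.003, -0.001]
contact_force: [-5.3, -0.5, 4.2]
gripper_width: 0.402
grasp_force: 69.2
[(0.83, array([293. , 260.4]))]
```

View pics/s6.png

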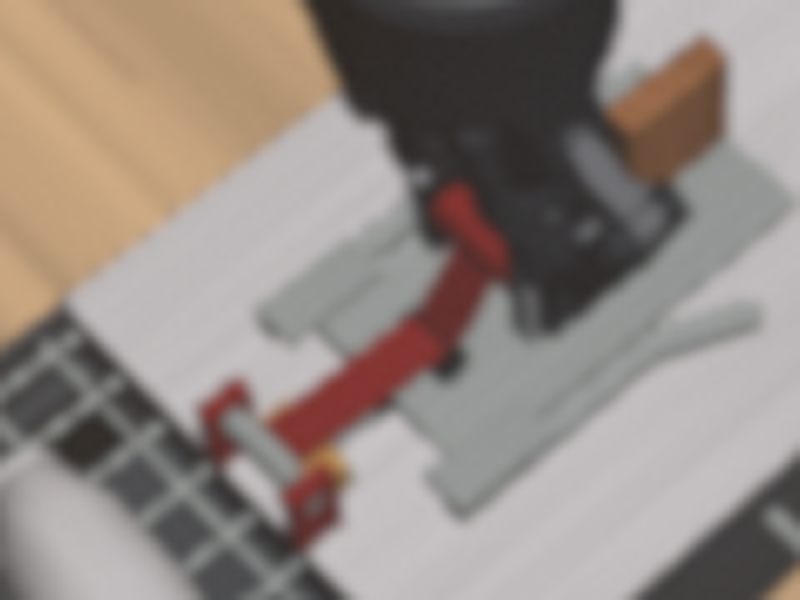

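The crop shows the clip almost down, with the black foot at (450,360) close to the plate. I'll measure the clip angle by comparing the strip's depth with the first frame, taken at angle 0.

```bash
cat > ang.py <<'E'
from h import *
def cloud(c,d):
    ci=camera_info(c);v,u=np.mgrid[:480,:640];T=np.array(ci["T"])
    return np.stack([(u-ci["cx"])/ci["fx"]*d,-(v-ci["cy"])/ci["fy"]*d,-d],-1)@T[:3,:3].T+T[:3,3]
def strip(c,i,d,tag):
    P=cloud(c,d);h=cv2.cvtColor(i,cv2.COLOR_BGR2HSV)
    red=((h[...,0]<8)|(h[...,0]>172))&(h[...,1]>120)&(d>0)
    m=red&(abs(P[...,1]+.0295)<.007)&(P[...,0]>.634)&(P[...,0]<.682)&(P[...,2]>.09)&(P[...,2]<.17)
    p=P[m]
    if len(p)<8: print(tag,c,"few",len(p));return
    k=np.polyfit(p[:,0]-.694,p[:,2],1);print(tag,c,"slope %.3f"%-k[0],"z@-55 %.4f"%np.polyval(k,-.055),"z@-40 %.4f"%np.polyval(k,-.04),len(p))
if __name__=="__main__":
    for c in("scene","top"):
        strip(c,cv2.imread(f"pics/{c}1.png"),np.load(f"pics/{c}1.npy"),"first")
        for k in range(3):
            i,d=grab_frame(c);strip(c,i,d,"now")
    i,d=grab_frame("wrist");strip("wrist",i,d,"now")
E
python3 ang.py
```

```text
first scene slope -0.147 z@-55 0.1030 z@-40 0.1052 135
now scene slope -0.062 z@-55 0.1077 z@-40 0.1086 138
now scene slope -0.073 z@-55 0.1073 z@-40 0.1084 141
now scene slope -0.063 z@-55 0.1073 z@-40 0.1083 143
first top few 0
now top few 0
now top few 0
now top few 0
now wrist slope -0.076 z@-55 0.1089 z@-40 0.1100 5107
```

The angle rises 0.08 rad over the first frame, which is the value for the foot bearing on the plate. Releasing.

```bash
python3 -m handwheel '[[[0,0,0,0,0,0],[0,0,0,0,0,0],[0,0,0,0,0,0],[0,0,0,0,0,0]]]' 0.65; python3 ang.py | grep now
```

```text
time: 27.52
tool_pos: [0.6097, -0.0292, 0.1076]
tool_rot: [-0.0, 1.0, 0.003, -0.0]
contact_force: [-0.2, -0.5, -0.2]
gripper_width: 0.65
grasp_force: 0.0
now scene slope -0.065 z@-55 0.1074 z@-40 0.1084 144
now scene slope -0.072 z@-55 0.1072 z@-40 0.1083 143
now scene slope -0.062 z@-55 0.1075 z@-40 0.1084 141
now top few 0
now top few 0
now top few 0
now wrist slope -0.077 z@-55 0.1088 z@-40 0.1100 5099
```

The angle didn't change on release. I'll retreat and check that the plate still touches the tip.

```bash
python3 -m handwheel '[[[0,0,0.01,0,0,0],[0,0,0.02,0,0,0],[0,0,0.03,0,0,0],[0,0,0.04,0,0,0],[0,0,0.03,0,0,0],[0,0,0,0,0,0],[0,0,0,0,0,0]]]'; python3 ang.py | grep now.*[se]
python3 - <<'E'
from h import *
i,d=grab_frame("wrist");print(state()["tool_pos"])
h=cv2.cvtColor(i,cv2.COLOR_BGR2GRAY)
# plate edge / tip along columns either side of the strip, and grip position
for x,lab in((.640,0),):
    c=camera_info("wrist");T=np.array(c["T"])
    def px(p):
        q=T[:3,:3].T@(np.array(p)-T[:3,3]);return c["cx"]+c["fx"]*q[0]/-q[2],c["cy"]-c["fy"]*q[1]/-q[2]
    for y in(-.050,-.045,-.014,-.009):
        xs=np.arange(.632,.680,.0005);g=[]
        for xx in xs:
            u,v=px((xx,y,.095));g.append(float(h[int(round(v)),int(round(u))]))
        k=np.argmax(np.abs(np.diff(cv2.GaussianBlur(np.array(g)[None],(5,1),0)[0])));print(y,"edge x",xs[k].round(4))
print([(p["conf"],at_z("wrist",p["position"],.117).round(4)) for p in pinpoint("wrist","plate_grip")[:2]])
E
```

```text
time: 28.45
tool_pos: [0.6114, -0.0296, 0.2424]
tool_rot: [0.001, 1.0, 0.003, 0.003]
contact_force: [-0.2, -0.5, -1.0]
gripper_width: 0.65
grasp_force: 0.0
now scene slope -0.073 z@-55 0.1072 z@-40 0.1083 140
now scene slope -0.082 z@-55 0.1070 z@-40 0.1082 139
now scene slope -0.071 z@-55 0.1073 z@-40 0.1084 143
now top few 0
now top few 0
now top few 0
now wrist slope -0.079 z@-55 0.1089 z@-40 0.1101 1483
[ 0.60918947 -0.02932633  0.23657797]
-0.05 edge x 0.654
-0.045 edge x 0.654
-0.014 edge x 0.654
-0.009 edge x 0.654
[(0.73, array([ 0.5437, -0.0281,  0.117 ]))]
```

```bash
python3 -c "
from plant import job_done
print(job_done())"
```

```text
the job is handed in; nothing more can be done
None
```

The job is handed in, though no verdict came back: the plate was pushed to the rubber tip at about 6 N and its front edge still measures there to about 1 mm, the clip was lowered in the grip to 0.08 rad (foot on the plate) and stayed there after release, nothing else was touched, and it took about 29 s.

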